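# Tip the tilt tray empty and lock its T-head again

### The job

Turn the red T-head in line with the slot so that the blue tray is free, then lift the tray by its black handle until both turning blanks slide out into the bin behind it, without touching the blanks. Lower the tray gently, all the way down, so that the T-head comes up through the slot again, then turn the T-head fully across the slot to lock it, and let go. Leave the things standing round it alone.

Things in the scene. Friction and masses are not known exactly. Their poses are not given: they have to be found in the camera images.
- station: Fixed tilt station on a plywood base 345 x 210 x 12 mm with blue tray, T-head lock and bin. Origin: on the worktop, mid-width below the tray; x axis level, away from the robot towards the bin, y left, z up (it stands turned about z). 'S' below = this frame, in mm.
- hinge (a point): Fixed point on the tray's level hinge axis (along S y), mid-width, S (40, 0, 72.5). The tray floor (top z 75) runs from here 115 mm to -x; inside width 170, walls 5 thick up to z 102 at the front (outside x -75) and both sides, open at the hinge end over the bin.
- tray (a joint): Tilt of the blue tray, rad: 0 = level on its rests (stop), grows as the edge with the handle is lifted, stop at 1.05. 0.4 kg, not balanced: it falls back if let go; about 3 N at the handle lift it. The blanks start to slide at a tilt of 0.45 to 0.65, depending on friction.
- handle (a point): Centre of the tray's black handle: a disc 32 in diameter, 16 thick, flat sides facing S +y and -y, on a 10 thick neck along the tray's edge below. Moves with the tray, 181 from the hinge axis; at tray = 0 S (-140, 55, 92). Pinch it from above across its 16 mm; it may pivot between the fingers.
- slot (a point): Centre of the slot, moving with the tray; at tray = 0 S (-125, -50, 75), at the top face of the 5 mm steel tongue that runs from the tray's front edge (x -75) to x -180, y -80 to -20. The slot is 80 long (S x) and 22 wide (S y), right through.
- lock (a joint): Angle of the red T-head about its upright axis, rad: 0 = crossbar along the slot (free, stop), 1.57 = square across the slot (locked, stop). Grows counter-clockwise from above. Turns with 0.03 N m and stays where it is left. The tray passes the bar, up or down, only when this is below about 0.1.
- lock_axis (a point): Fixed point on the T-head's turning axis at half the height of its crossbar: S (-125, -50, 85). Red crossbar 70 long, 12 wide, 16 high (z 77 to 93, 2 above the tongue), centred on this axis; at lock = 0 it lies along S x, at lock = 1.57 along S y.
- bar_end (a point): Middle of the end face of one arm of the red crossbar, 35 from its axis. At lock = 0 this arm points to S -x (to the robot), at lock = 1.57 to S -y (away from the handle). The other arm points the opposite way.
- bin (a point): Centre of the bin's floor, S (101, 0, 12), fixed. Bin: x 55 to 147, y -91 to 91, sides up to z 72, far wall to z 100. A metal chute leads down into it from below the tray's open end (from x 50, z 65 to x 82, z 16).
- pale_blank: Pale square turning blank, 22 x 150 x 22, 0.1 kg, lying crosswise (long along station y) in the tray. Origin: centre of its underside, y along its length.
- dark_blank: Dark brown square turning blank, 22 x 150 x 22, 0.1 kg, lying crosswise in the tray. Origin: centre of its underside, y along its length.
- wax_tin: Round wax tin, 79 in diameter, 47 high, standing to the left of the station. Origin: centre of its underside. Bystander.
- sanding_block: Brown sanding block, 52 x 68 x 24, lying to the right of the station's front end. Origin: centre of its underside. Bystander.
- turned_top: Small turned wooden part, 36 in diameter, 52 high, standing close to the station's right side. Origin: centre of its underside. Bystander.

How it is judged:
By the outcome, as a careful person would: the job done as asked, in the order asked, and still so for the second after the job is handed in, with the robot touching nothing.
It also fails if it takes over 61 s, if anything falls off the work surface, if the arm or the gripper's body presses on something with over 40 N, if the wrist force passes 120 N, or if a joint passes its speed limit or range.

### The arm

A 6-joint arm with a two-finger parallel gripper is mounted at the origin on a cart in front of the work surface, level with it; the furniture and walls round the work are solid. World frame = base frame: x ahead of the robot, y to its left, z up, the work surface at z = 0. Lengths are in m, angles in rad, forces in N, time in s.
With the tool pointing down it reaches from about 0.425 to 0.95 m from the base axis. Payload 3.5 kg.
Tool frame: the origin (TCP) lies on the centre line of the jaws, within the pads' length; the fingertips stand 25 mm ahead of it and the grasp point (between the pads) lies 6 mm ahead of it (ctrl.finger_overhang is the distance from the TCP to the fingertips, in m); z points along the fingers, y is the line along which they close (so a half turn about z gives the same grasp; the last joint's range is limited). The gripper opens to 85 mm and grips with 20 to 120 N. Pads are 22 mm wide; open, the fingers measure 114 mm over their backs; the gripper's body (76 mm by 85 mm) begins 54 mm behind the grasp point. The pads swing forward as they close: fully open they stand 13 mm farther back than shut.
Start: joints at [-1.44, 0.286, 1.577, -0, 1.279, -0.15], TCP at [0.187, -0.649, 0.256] pointing down, gripper open.
Joint ranges: [-2.77, 2.77], [-0.9, 2.22], [0.21, 2.48], [-1.53, 4.67], [0.24, 2.81], [-2.84, 2.84]. Speed limits (rad/s): [2.79, 2.79, 3.14, 3.14, 3.14, 3.14].

### API

Orientations are given as a unit quaternion [x, y, z, w].
In Python, from plant import get_state, imaging, job, ctrl gives the robot as it stands.
- The arm moves only by the tool jog_arm, never from a script. Its argument "increments" is a list of rows, each an object of numbers: "dx", "dy", "dz": the shift along the world's x, y, z each as a share of 12 cm, from -1 to 1; "ax", "ay", "az": the turn, a rotation vector about the world's x, y, z each as a share of pi/2 rad, from -1 to 1; "gripper": the gripper command: -1 is shut, 1 is fully open, values between are in proportion. A call has 1 to 10 rows; each row is the pose to reach, as a shift and turn from the pose commanded when the call began; what a row does not reach only later rows make up. A row lasts 1/10 s, in which the tool goes at most 50 mm and 8.59 degrees, less where a joint would pass 70% of its speed; a pose out of reach is approached as far as the arm can. A call with a number of a shift or a turn outside -1 to 1 is refused whole. A call with a gripper value outside its range is refused whole. The fingers move at their own pace and stop on an object; "force" is the grip in N (left out, the last holds). Time passes only in rows, so rows that repeat a pose let the fingers close. It gives the time, the measured TCP pose, the force, the opening and the grip force at its end, in the units of the state.
- get_state(): the state, without advancing time (a new reading comes with each control period).
- imaging.read_camera(name): name is "scene" or "top"; returns a dict with "frame" (400x640x3 uint8, blue, green, red), "depth" (400x640 float32, m along the optical axis (not along the pixel's ray), 0 where there is no reading), "camera_matrix" (3x3 intrinsics, pixels), "extrinsics" (4x4, takes a point from camera to world coordinates). Camera axes: x right, y up, looking along -z (the intrinsics and any distortion apply to the point x, -y, -z); pixel columns grow to the right and rows downward; lengths in m; the calibration is good to about 2 mm. A picture is of the moment at which its call begins.
- job.sign_off(): hands the job in; it is judged then, once.
The state is a dict: "time": time; "qpos": joint angles; "dq": joint speeds; "joint_efforts": joint torques, N m; "eef_pos": TCP position; "tcp_rot": TCP orientation; "contact_force": force on the tool from outside, world axes, zero at the start; "wrist_torque": the same for the moment, N m; "opening": opening from 0.0 (shut) to 1.0 (fully open); "finger_force": force on a finger pad.
Only numpy, scipy, OpenCV 4.12 (cv2) and the standard library are available. Lean on these libraries where they do the work, as an engineer would, in place of code of your own. Each camera call takes 0.05 s, during which the arm holds its last target. There are 200 camera calls.

## Working session

There is one attempt and no reset: what is moved stays moved. The work goes in short steps, Python scripts to look and compute and a tool call to move; the robot and the scene stay as the last step left them, time stands still between calls to the robot, and variables do not carry over. Pictures are saved under pics/ and viewed, at most 10 in all, crops included, and the job is handed in when it is done.

Besides the shell and the picture viewer there is one more tool, called after "Emit:" in YAML: its name, and indented under it one key for each argument. jog_arm: Moves the arm, as the interface text tells. Shift numbers are shares of 12 cm and turn numbers shares of pi/2 rad, none past 1 either way. Its arguments: {"type":"object","properties":{"increments":{"type":"array"},"force":{"type":"number"}},"required":["increments"]}

```bash
ls; mkdir -p pics
cat > h.py <<'E'
import numpy as np,cv2
from plant import get_state, imaging, job, ctrl
def cam(n,f=None):
    d=imaging.read_camera(n)
    if f: cv2.imwrite('pics/'+f,d['frame'])
    K=d['camera_matrix'];E=np.array(d['extrinsics']);z=d['depth']
    v,u=np.mgrid[:z.shape[0],:z.shape[1]]
    P=np.stack([(u-K[0,2])/K[0,0]*z,-(v-K[1,2])/K[1,1]*z,-z],-1)@E[:3,:3].T+E[:3,3]
    return d,P
E
python3 - <<'E'
from h import *
for n in('top','scene'):
    d,P=cam(n,n+'1.png');np.savez(n+'1.npz',f=d['frame'],P=P,z=d['depth'],K=d['camera_matrix'],E=d['extrinsics']);print(d['camera_matrix'],d['extrinsics'],[k for k in d])
print(get_state(),ctrl.finger_overhang)
E
```

```text
pics
[[442.16996289   0.         321.4187146 ]
 [  0.         442.16996289 199.35597361]
 [  0.           0.           1.        ]] [[-0.0075146   0.98290566 -0.1839565   0.33040912]
 [-0.99996198 -0.00657242  0.00573091 -0.15929509]
 [ 0.00442391  0.18399257  0.98291768  0.92094453]
 [ 0.          0.          0.          1.        ]] ['frame', 'depth', 'camera_matrix', 'extrinsics']
[[491.91274362   0.         325.15876558]
 [  0.         491.91274362 199.75568681]
 [  0.           0.           1.        ]] [[-0.64344491  0.44939417 -0.61969631 -0.13611336]
 [-0.76533915 -0.36146989  0.53253686  0.35714657]
 [ 0.0153174   0.81693598  0.57652491  0.67556015]
 [ 0.          0.          0.          1.        ]] ['frame', 'depth', 'camera_matrix', 'extrinsics']
{'time': 0.1, 'qpos': array([-1.43999780e+00,  2.87100838e-01,  1.57805416e+00,  1.81806222e-05,
        1.27859135e+00, -1.49956777e-01]), 'dq': array([ 0.00046733, -0.00123702, -0.00084252, -0.00043191,  0.00022697,
        0.00049845]), 'joint_efforts': array([ 2.49696923e-04, -4.07298589e+01, -2.93700600e+01, -1.47788001e-04,
        3.42866289e-03,  1.08715085e-06]), 'eef_pos': array([ 0.18701803, -0.64800502,  0.25505684]), 'tcp_rot': array([ 9.90163021e-01,  1.39914376e-01,  1.90168809e-05, -1.07671698e-03]), 'contact_force': array([ 0.08790502, -0.42779924, -0.2756243 ]), 'wrist_torque': array([ 0.07376426, -0.03158652, -0.01217309]), 'finger_force': 0.0, 'opening': 0.9956343869738147} 0.025
```

View pics/top1.png

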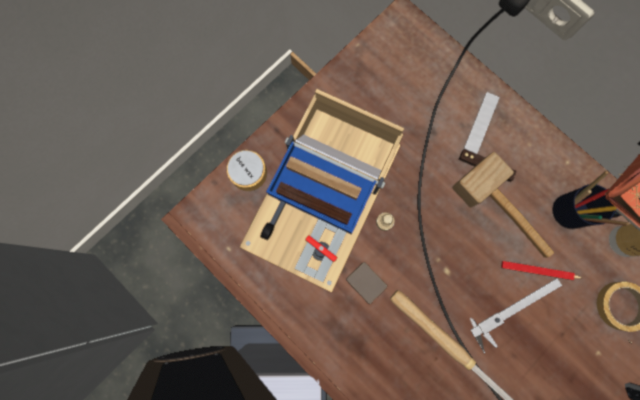

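View pics/scene1.png

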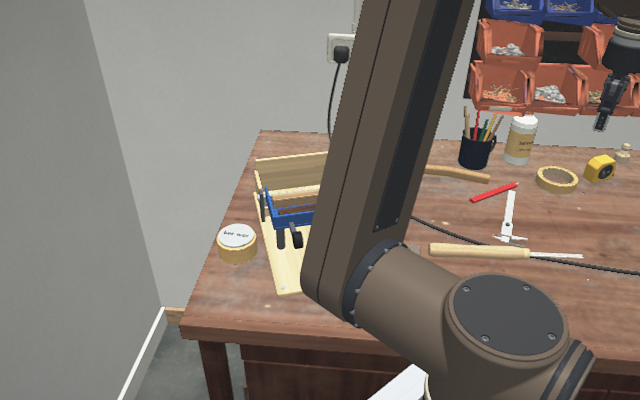

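The top view shows the red bar at (321,248), the handle at (267,230), the tray around (320,190), and the bin's far wall from (316,92) to (403,127). The tin is at (246,170), the turned top at (387,221) and the block at (367,283).

Run:
```python
from h import *
a=np.load('top1.npz');f=a['f'];P=a['P']
c=cv2.resize(f[80:305,215:415],None,fx=2.6,fy=2.6,interpolation=cv2.INTER_CUBIC);cv2.imwrite('pics/c1.png',c)
b,g,r=[f[...,i].astype(int) for i in range(3)]
roi=np.zeros(b.shape,bool);roi[85:305,225:410]=1
red=roi&(r>140)&(g<70)&(b<70);blk=np.zeros_like(roi);blk[222:240,258:278]=1;blk&=(r<45)&(g<45)&(b<45)
for n,m in(('red',red),('blk',blk)):
    v,u=np.nonzero(m);Q=P[m];print(n,len(u),u.mean(),v.mean(),np.median(Q,0),Q.mean(0))
Q=P[red];Q=Q[np.abs(Q[:,2]-np.median(Q[:,2]))<.012]
print(cv2.minAreaRect((Q[:,:2]*1000).astype(np.float32)))
blue=roi&(b>110)&(r<60);Q=P[blue];Q=Q[(Q[:,2]>.095)]
R=cv2.minAreaRect((Q[:,:2]*1000).astype(np.float32));print('blue',R,cv2.boxPoints(R).tolist())
for u,v in((290,180),(310,140),(360,110),(280,260),(387,215),(387,221),(367,283),(246,168)):print(u,v,P[v,u])
```

```text
red 150 320.96666666666664 248.26666666666668 [ 0.39199653 -0.16365169  0.0944337 ] [ 0.39245616 -0.16253949  0.09403354]
blk 98 267.18367346938777 230.3877551020408 [ 0.42542239 -0.06326359  0.10692604] [ 0.42414002 -0.06430261  0.11484517]
((392.7370300292969, -162.3514862060547), (64.06605529785156, 11.743133544921875), 53.96605682373047)
blue ((460.0067138671875, -137.8116455078125), (177.68890380859375, 212.63087463378906), 63.44055938720703) [[325.18597412109375, -169.74404907226562], [515.3781127929688, -264.81683349609375], [594.8274536132812, -105.87924194335938], [404.63531494140625, -10.80645751953125]]
290 180 [ 0.52732242 -0.10300859  0.07694001]
310 140 [ 0.62280497 -0.14152519  0.03445872]
360 110 [ 0.66120606 -0.24097868  0.10216215]
280 260 [ 0.37540576 -0.07911229  0.01064344]
387 215 [ 0.46103116 -0.29498353  0.04866624]
387 221 [ 0.44842899 -0.29395095  0.05261496]
367 283 [ 0.32799044 -0.25384957  0.0267555 ]
246 168 [ 0.5599035  -0.01133845  0.04719767]
```

View pics/c1.png

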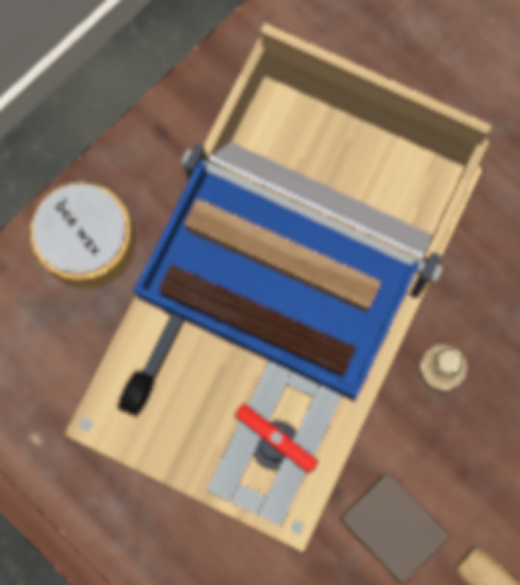

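```bash
cat >> h.py <<'E'
from scipy.optimize import least_squares
def proj(p,K,E):
    q=(np.asarray(p)-E[:3,3])@E[:3,:3];return np.stack([K[0,0]*q[...,0]/-q[...,2]+K[0,2],K[1,1]*-q[...,1]/-q[...,2]+K[1,2]],-1)
def S2W(p,s):
    p=np.asarray(p,float)/1000;c,n=np.cos(s[2]),np.sin(s[2])
    return np.stack([s[0]+c*p[...,0]-n*p[...,1],s[1]+n*p[...,0]+c*p[...,1],p[...,2]],-1)
E
python3 - <<'E'
from h import *
a=np.load('top1.npz');K,E=a['K'],a['E']
S=np.array([[-125,-50,93],[-180,-20,75],[-180,-80,75],[-75,90,102],[-75,-90,102],[147,91,100],[147,-91,100],[-140,55,106]])
c=np.array([[276,438],[210,490],[283,522],[137,293],[355,397],[265,25],[492,128],[137,389]])/2.6+[215,80]-.3
r=least_squares(lambda s:(proj(S2W(S,s),K,E)-c).ravel(),[.5,-.15,-.45],loss='soft_l1')
s=r.x;print(s,np.degrees(s[2]));print(r.fun.reshape(-1,2).round(2))
# point-cloud check
P=a['P'];f=a['f'].astype(int);m=(f[...,2]>140)&(f[...,1]<70)&(f[...,0]<70)&(P[...,2]>.085)&(P[...,2]<.1);m[:, :225]=0;m[:,410:]=0
for n,p in(('axis',[-125,-50,85]),('handle',[-140,55,92]),('hinge',[40,0,72.5])):print(n,S2W(p,s))
Q=P[m];C,sz,ang=cv2.minAreaRect((Q[:,:2]*1000).astype(np.float32));print(C,sz,ang)
x=Q[:,:2]-Q[:,:2].mean(0);w,V=np.linalg.eigh(x.T@x);d=V[:,1];print('bar dir deg',np.degrees(np.arctan2(d[1],d[0])))
print('bar line:',[np.degrees(np.arctan2(*( (S2W([0,0,0],s)*0).tolist()[:2])))])
np.save('s.npy',s)
E
```

```text
[ 0.52848484 -0.17426155 -0.45372522] -25.996539987560674
[[ 1.09 -0.82]
 [-0.43 -0.65]
 [ 0.12  0.96]
 [-0.84 -1.44]
 [ 1.74 -0.44]
 [ 0.35  2.55]
 [-2.74  0.93]
 [-0.1   0.24]]
axis [ 0.39421643 -0.16441297  0.085     ]
handle [ 0.42675739 -0.06346206  0.092     ]
hinge [ 0.56443766 -0.19179423  0.0725    ]
(392.7370300292969, -162.3514862060547) (64.06605529785156, 11.743133544921875) 53.96605682373047
bar dir deg 51.64542127729489
bar line: [np.float64(180.0)]
```

Emit:
jog_arm:
  increments:
    - {"dx": 0.14,"dy": 0.33,"az": 0.03}
    - {"dx": 0.29,"dy": 0.67,"az": 0.07}
    - {"dx": 0.43,"dy": 1,"az": 0.1}
    - {"dx": 0.43,"dy": 1,"az": 0.1}
  force: 20

```text
$.increments[0]: bad value
```

Emit:
jog_arm:
  increments:
    - {"dx": 0.14,"dy": 0.33,"az": 0.03}
    - {"dx": 0.29,"dy": 0.67,"az": 0.07}
    - {"dx": 0.43,"dy": 1,"az": 0.1}
    - {"dx": 0.43,"dy": 1,"az": 0.1}

```text
$.increments[0]: bad value
```

Emit:
jog_arm:
  increments:
    - {"dx": 0.14,"dy": 0.33,"az": 0.03}
    - {"dx": 0.29,"dy": 0.67,"az": 0.07}
    - {"dx": 0.43,"dy": 1,"az": 0.1}
    - {"dx": 0.43,"dy": 1,"az": 0.1}

```text
$.increments[0]: bad value
```

Emit:
jog_arm:
  increments:
    - {"dx": 0.14,"dy": 0.33,"az": 0.03,"gripper": -0.2}
    - {"dx": 0.29,"dy": 0.67,"az": 0.07,"gripper": -0.2}
    - {"dx": 0.43,"dy": 1,"az": 0.1,"gripper": -0.2}
    - {"dx": 0.43,"dy": 1.0,"az": 0.1,"gripper": -0.2}
    - {"dx": 0.43,"dy": 1.0,"az": 0.1,"gripper": -0.2}
    - {"dx": 0.43,"dy": 1.0,"az": 0.1,"gripper": -0.2}
    - {"dx": 0.43,"dy": 1.0,"az": 0.1,"gripper": -0.2}

```text
$.increments[0]: bad value
```

Emit:
jog_arm:
  increments:
    - {"dx": 0.14,"dy": 0.33,"dz": 0,"ax": 0,"ay": 0,"az": 0.03,"gripper": 1}
    - {"dx": 0.29,"dy": 0.67,"dz": 0,"ax": 0,"ay": 0,"az": 0.07,"gripper": 1}
    - {"dx": 0.43,"dy": 1,"dz": 0,"ax": 0,"ay": 0,"az": 0.1,"gripper": 1}
    - {"dx": 0.43,"dy": 1,"dz": 0,"ax": 0,"ay": 0,"az": 0.1,"gripper": 1}
  force: 20

```text
time: 0.5
eef_pos: [0.2404, -0.5239, 0.2549]
tcp_rot: [0.976, 0.219, 0.0, -0.002]
contact_force: [0.3, 0.4, -0.3]
opening: 0.999
finger_force: 0.0
```

Emit:
jog_arm:
  increments:
    - {"dx": 0.14,"dy": 0.33,"dz": 0,"ax": 0,"ay": 0,"az": 0.03,"gripper": 1}
    - {"dx": 0.29,"dy": 0.67,"dz": 0,"ax": 0,"ay": 0,"az": 0.07,"gripper": 1}
    - {"dx": 0.43,"dy": 1,"dz": 0,"ax": 0,"ay": 0,"az": 0.1,"gripper": 1}
    - {"dx": 0.43,"dy": 1,"dz": 0,"ax": 0,"ay": 0,"az": 0.1,"gripper": 1}

```text
time: 0.9
eef_pos: [0.2914, -0.4053, 0.2558]
tcp_rot: [0.955, 0.295, 0.0, -0.001]
contact_force: [-0.2, -1.0, 0.3]
opening: 1.0
finger_force: 0.0
```

Emit:
jog_arm:
  increments:
    - {"dx": 0.14,"dy": 0.33,"dz": 0,"ax": 0,"ay": 0,"az": 0.03,"gripper": 1}
    - {"dx": 0.29,"dy": 0.67,"dz": 0,"ax": 0,"ay": 0,"az": 0.07,"gripper": 1}
    - {"dx": 0.43,"dy": 1,"dz": 0,"ax": 0,"ay": 0,"az": 0.1,"gripper": 1}
    - {"dx": 0.43,"dy": 1,"dz": 0,"ax": 0,"ay": 0,"az": 0.1,"gripper": 1}

```text
time: 1.3
eef_pos: [0.343, -0.286, 0.2562]
tcp_rot: [0.929, 0.369, 0.0, -0.0]
contact_force: [-0.2, 0.4, 0.3]
opening: 1.002
finger_force: 0.0
```

Emit:
jog_arm:
  increments:
    - {"dx": 0.14,"dy": 0.33,"dz": 0,"ax": 0,"ay": 0,"az": 0.03,"gripper": -0.2}
    - {"dx": 0.29,"dy": 0.67,"dz": 0,"ax": 0,"ay": 0,"az": 0.07,"gripper": -0.2}
    - {"dx": 0.43,"dy": 1,"dz": 0,"ax": 0,"ay": 0,"az": 0.1,"gripper": -0.2}
    - {"dx": 0.43,"dy": 1,"dz": 0,"ax": 0,"ay": 0,"az": 0.1,"gripper": -0.2}
    - {"dx": 0.43,"dy": 1,"dz": 0,"ax": 0,"ay": 0,"az": 0.1,"gripper": -0.2}
    - {"dx": 0.43,"dy": 1,"dz": 0,"ax": 0,"ay": 0,"az": 0.1,"gripper": -0.2}
    - {"dx": 0.43,"dy": 1,"dz": 0,"ax": 0,"ay": 0,"az": 0.1,"gripper": -0.2}

```text
time: 2.0
eef_pos: [0.3932, -0.1701, 0.2563]
tcp_rot: [0.899, 0.438, -0.0, 0.0]
contact_force: [-1.5, 0.5, 0.2]
opening: 0.401
finger_force: 0.0
```

Run:
```python
from h import *
d,P=cam('top','t2.png');s=get_state();print(s['eef_pos'],s['tcp_rot'],s['qpos'],s['opening'])
cv2.imwrite('pics/c2.png',cv2.resize(d['frame'][160:310,200:400],None,fx=3,fy=3,interpolation=cv2.INTER_CUBIC))
```

```text
[ 0.39317591 -0.16993473  0.25628354] [ 8.99059023e-01  4.37827422e-01 -1.46880578e-04  9.59582396e-06] [-6.45618310e-01 -2.88561017e-01  2.15111366e+00 -2.82287654e-04
  1.27915649e+00  1.88976958e-02] 0.4014981562639045
```

View pics/c2.png

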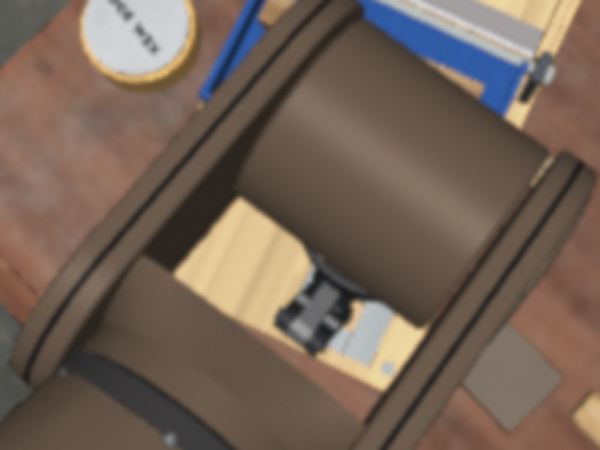

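The arm now hides the bar; the fingertips are at about (315,315) in the crop, over the tongue. I'll descend in two stages.

Emit:
jog_arm:
  increments:
    - {"dx": 0,"dy": 0.054,"dz": -0.35,"ax": 0,"ay": 0,"az": 0,"gripper": -0.2}
    - {"dx": 0,"dy": 0.054,"dz": -0.7,"ax": 0,"ay": 0,"az": 0,"gripper": -0.2}
    - {"dx": 0,"dy": 0.054,"dz": -0.9,"ax": 0,"ay": 0,"az": 0,"gripper": -0.2}
    - {"dx": 0,"dy": 0.054,"dz": -0.9,"ax": 0,"ay": 0,"az": 0,"gripper": -0.2}
    - {"dx": 0,"dy": 0.054,"dz": -0.9,"ax": 0,"ay": 0,"az": 0,"gripper": -0.2}

```text
time: 2.55
eef_pos: [0.3935, -0.1629, 0.1488]
tcp_rot: [0.899, 0.438, -0.0, 0.0]
contact_force: [-0.7, -0.2, -0.6]
opening: 0.397
finger_force: 0.0
```

Run:
```python
from h import *
d,P=cam('scene','s3.png');s=get_state();print(s['eef_pos'],s['tcp_rot'],s['qpos'],s['opening'])
```

```text
[ 0.39426555 -0.16325292  0.14989656] [8.98690668e-01 4.38581197e-01 5.57321452e-04 1.14304457e-03] [-6.31242339e-01 -1.63215138e-01  2.25581218e+00 -9.36348555e-05
  1.04645356e+00  3.15613303e-02] 0.3988145763317171
```

View pics/s3.png

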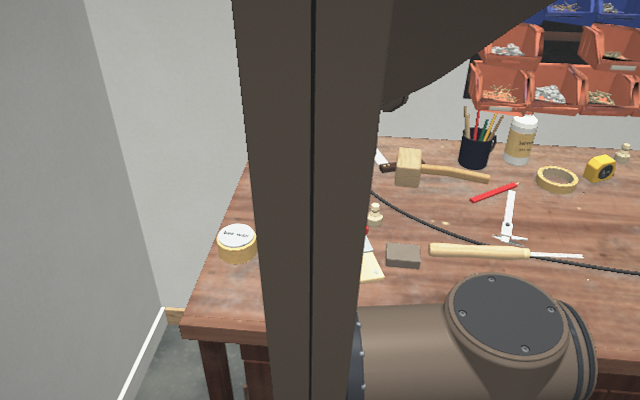

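The scene camera is blocked by the forearm too. I'll go down the rest of the way and close on the bar.

Emit:
jog_arm:
  increments:
    - {"dx": 0,"dy": 0,"dz": -0.2,"ax": 0,"ay": 0,"az": 0,"gripper": -0.2}
    - {"dx": 0,"dy": 0,"dz": -0.36,"ax": 0,"ay": 0,"az": 0,"gripper": -0.2}
    - {"dx": 0,"dy": 0,"dz": -0.36,"ax": 0,"ay": 0,"az": 0,"gripper": -0.2}
    - {"dx": 0,"dy": 0,"dz": -0.36,"ax": 0,"ay": 0,"az": 0,"gripper": -0.2}

```text
time: 3.0
eef_pos: [0.3945, -0.1629, 0.1068]
tcp_rot: [0.899, 0.439, 0.001, 0.001]
contact_force: [0.1, -0.0, 0.5]
opening: 0.398
finger_force: 0.0
```

Emit:
jog_arm:
  increments:
    - {"dx": 0,"dy": 0,"dz": 0,"ax": 0,"ay": 0,"az": 0,"gripper": -0.5}
    - {"dx": 0,"dy": 0,"dz": 0,"ax": 0,"ay": 0,"az": 0,"gripper": -0.7}
    - {"dx": 0,"dy": 0,"dz": 0,"ax": 0,"ay": 0,"az": 0,"gripper": -1}
    - {"dx": 0,"dy": 0,"dz": 0,"ax": 0,"ay": 0,"az": 0,"gripper": -1}
    - {"dx": 0,"dy": 0,"dz": 0,"ax": 0,"ay": 0,"az": 0,"gripper": -1}
    - {"dx": 0,"dy": 0,"dz": 0,"ax": 0,"ay": 0,"az": 0,"gripper": -1}

```text
time: 3.6
eef_pos: [0.3928, -0.1614, 0.1064]
tcp_rot: [0.898, 0.439, -0.001, -0.002]
contact_force: [-5.1, 3.8, 6.7]
opening: 0.135
finger_force: 20.9
```

Run:
```python
from h import *
s=get_state();print(s)
```

```text
{'time': 3.6, 'qpos': array([-6.29734239e-01, -8.92703560e-02,  2.28321104e+00, -1.15043813e-04,
        9.51651327e-01,  3.17153649e-02]), 'dq': array([ 7.30764008e-04,  8.73822337e-04, -1.99236784e-03,  3.03396195e-04,
       -4.14626824e-05,  2.44309793e-05]), 'joint_efforts': array([ -0.52647103, -19.00372267, -25.17254055,   0.02707319,
        -1.59547057,  -0.03175147]), 'eef_pos': array([ 0.39277354, -0.16139534,  0.10640353]), 'tcp_rot': array([ 0.89838803,  0.43919808, -0.00097607, -0.0017459 ]), 'contact_force': array([-5.05564793,  3.75600863,  6.66443186]), 'wrist_torque': array([ 0.62655913,  0.87895426, -0.00970941]), 'finger_force': 20.903848707675934, 'opening': 0.13521518097251928}
```

Emit:
jog_arm:
  increments:
    - {"dx": -0.012,"dy": 0.01,"dz": 0.008,"ax": 0,"ay": 0,"az": 0,"gripper": -1}
    - {"dx": -0.012,"dy": 0.01,"dz": 0.008,"ax": 0,"ay": 0,"az": -0.1,"gripper": -1}
    - {"dx": -0.012,"dy": 0.01,"dz": 0.008,"ax": 0,"ay": 0,"az": -0.2,"gripper": -1}
    - {"dx": -0.012,"dy": 0.01,"dz": 0.008,"ax": 0,"ay": 0,"az": -0.3,"gripper": -1}
    - {"dx": -0.012,"dy": 0.01,"dz": 0.008,"ax": 0,"ay": 0,"az": -0.4,"gripper": -1}
    - {"dx": -0.012,"dy": 0.01,"dz": 0.008,"ax": 0,"ay": 0,"az": -0.4,"gripper": -1}
    - {"dx": -0.012,"dy": 0.01,"dz": 0.008,"ax": 0,"ay": 0,"az": -0.4,"gripper": -1}

```text
time: 4.3
eef_pos: [0.3925, -0.1613, 0.1065]
tcp_rot: [0.99, 0.141, 0.001, 0.001]
contact_force: [0.8, -2.5, -3.6]
opening: 0.135
finger_force: 20.4
```

```bash
cat > st.py <<'E'
from h import *
s=get_state();q=s['tcp_rot'];print(s['time'],'pos',s['eef_pos'].round(4),'yang',np.degrees(2*np.arctan2(q[1],q[0])).round(2)-90,'F',s['contact_force'].round(1),'T',s['wrist_torque'].round(2),'op',s['opening'].round(3),s['finger_force'].round(1),s['qpos'].round(2))
E
python3 st.py
```

```text
Traceback (most recent call last):
  File "st.py", line 2, in <module>
    s=get_state();q=s['tcp_rot'];print(s['time'],'pos',s['eef_pos'].round(4),'yang',np.degrees(2*np.arctan2(q[1],q[0])).round(2)-90,'F',s['contact_force'].round(1),'T',s['wrist_torque'].round(2),'op',s['opening'].round(3),s['finger_force'].round(1),s['qpos'].round(2))
                                                                                                                                                                                                        ^^^^^^^^^^^^^^^^^^
AttributeError: 'float' object has no attribute 'round'
```

Emit:
jog_arm:
  increments:
    - {"dx": 0,"dy": 0,"dz": 0,"ax": 0,"ay": 0,"az": -0.1,"gripper": -1}
    - {"dx": 0,"dy": 0,"dz": 0,"ax": 0,"ay": 0,"az": -0.2,"gripper": -1}
    - {"dx": 0,"dy": 0,"dz": 0,"ax": 0,"ay": 0,"az": -0.3,"gripper": -1}
    - {"dx": 0,"dy": 0,"dz": 0,"ax": 0,"ay": 0,"az": -0.4,"gripper": -1}
    - {"dx": 0,"dy": 0,"dz": 0,"ax": 0,"ay": 0,"az": -0.44,"gripper": -1}
    - {"dx": 0,"dy": 0,"dz": 0,"ax": 0,"ay": 0,"az": -0.44,"gripper": -1}

```text
time: 4.9
eef_pos: [0.3926, -0.1614, 0.1065]
tcp_rot: [0.979, -0.203, 0.001, 0.001]
contact_force: [1.0, -2.5, -3.2]
opening: 0.136
finger_force: 20.4
```

```bash
sed -i "s/s\['opening'\].round(3),s\['finger_force'\].round(1)/round(s['opening'],3),round(s['finger_force'],1)/" st.py
python3 st.py
```

```text
4.9 pos [ 0.3926 -0.1614  0.1065] yang -113.39 F [ 1.  -2.5 -3.2] T [-0.37 -0.25 -0.04] op 0.136 20.4 [-0.63 -0.09  2.29 -0.    0.95  1.35]
```

Not at the stop yet; creeping on.

Emit:
jog_arm:
  increments:
    - {"dx": 0,"dy": 0,"dz": 0,"ax": 0,"ay": 0,"az": -0.02,"gripper": -1}
    - {"dx": 0,"dy": 0,"dz": 0,"ax": 0,"ay": 0,"az": -0.03,"gripper": -1}
    - {"dx": 0,"dy": 0,"dz": 0,"ax": 0,"ay": 0,"az": -0.03,"gripper": -1}

```text
time: 5.2
eef_pos: [0.3925, -0.1614, 0.1065]
tcp_rot: [0.974, -0.226, 0.001, 0.001]
contact_force: [2.0, -3.2, -2.5]
opening: 0.128
finger_force: 20.5
```

```bash
python3 st.py
```

```text
5.2 pos [ 0.3925 -0.1614  0.1065] yang -116.08 F [ 2.  -3.2 -2.5] T [-0.46 -0.31  0.09] op 0.128 20.5 [-0.63 -0.09  2.29 -0.    0.95  1.4 ]
```

Emit:
jog_arm:
  increments:
    - {"dx": 0,"dy": 0,"dz": 0,"ax": 0,"ay": 0,"az": -0.01,"gripper": -1}
    - {"dx": 0,"dy": 0,"dz": 0,"ax": 0,"ay": 0,"az": -0.02,"gripper": -1}
    - {"dx": 0,"dy": 0,"dz": 0,"ax": 0,"ay": 0,"az": -0.02,"gripper": -1}

```text
time: 5.5
eef_pos: [0.3925, -0.1614, 0.1065]
tcp_rot: [0.97, -0.241, 0.001, 0.001]
contact_force: [3.1, -4.1, -1.9]
opening: 0.135
finger_force: 25.6
```

```bash
python3 st.py
```

```text
5.5 pos [ 0.3925 -0.1614  0.1065] yang -117.9 F [ 3.1 -4.1 -1.9] T [-0.65 -0.48  0.55] op 0.135 25.6 [-0.63 -0.09  2.29 -0.    0.95  1.43]
```

Torque has risen, so the bar is at its free stop, and S x points to about -26.5°. Releasing and moving to the handle.

Emit:
jog_arm:
  increments:
    - {"dx": 0,"dy": 0,"dz": 0,"ax": 0,"ay": 0,"az": 0.01,"gripper": -0.8}
    - {"dx": 0,"dy": 0,"dz": 0,"ax": 0,"ay": 0,"az": 0.01,"gripper": -0.5}
    - {"dx": 0,"dy": 0,"dz": 0,"ax": 0,"ay": 0,"az": 0.01,"gripper": -0.2}
    - {"dx": 0,"dy": 0,"dz": 0,"ax": 0,"ay": 0,"az": 0.01,"gripper": -0.2}
    - {"dx": 0,"dy": 0,"dz": 0.3,"ax": 0,"ay": 0,"az": 0.01,"gripper": -0.2}
    - {"dx": 0,"dy": 0,"dz": 0.5,"ax": 0,"ay": 0,"az": 0.01,"gripper": -0.2}
    - {"dx": 0.1,"dy": 0.3,"dz": 0.5,"ax": 0,"ay": 0,"az": 0.01,"gripper": -0.1}
    - {"dx": 0.2,"dy": 0.6,"dz": 0.5,"ax": 0,"ay": 0,"az": 0.01,"gripper": -0.1}
    - {"dx": 0.28,"dy": 0.84,"dz": 0.5,"ax": 0,"ay": 0,"az": 0.01,"gripper": -0.1}
    - {"dx": 0.28,"dy": 0.84,"dz": 0.5,"ax": 0,"ay": 0,"az": 0.01,"gripper": -0.1}

```text
time: 6.5
eef_pos: [0.4255, -0.0572, 0.1658]
tcp_rot: [0.973, -0.233, -0.001, -0.001]
contact_force: [-0.3, -0.6, 0.8]
opening: 0.449
finger_force: 0.0
```

```bash
python3 st.py
python3 - <<'E'
from h import *
d,P=cam('top','t4.png')
cv2.imwrite('pics/c4.png',cv2.resize(d['frame'][80:310,200:420],None,fx=2.5,fy=2.5,interpolation=cv2.INTER_CUBIC))
E
```

```text
6.5 pos [ 0.4255 -0.0572  0.1658] yang -116.91 F [-0.3 -0.6  0.8] T [-0.05  0.01 -0.04] op 0.449 0.0 [-0.37 -0.18  2.24  0.    1.09  1.67]
```

View pics/c4.png

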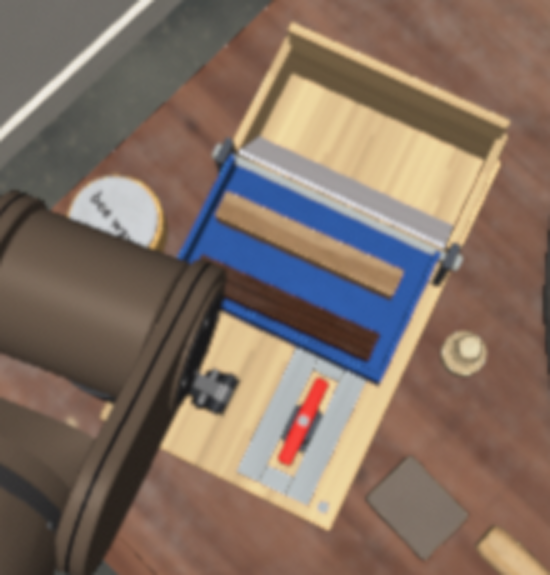

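The red bar now lies along the slot, centred at about (303,420) in the crop. Lowering onto the handle.

Emit:
jog_arm:
  increments:
    - {"dx": 0,"dy": -0.02,"dz": -0.2,"ax": 0,"ay": 0,"az": 0,"gripper": -0.1}
    - {"dx": 0,"dy": -0.02,"dz": -0.4,"ax": 0,"ay": 0,"az": 0,"gripper": -0.1}
    - {"dx": 0,"dy": -0.02,"dz": -0.55,"ax": 0,"ay": 0,"az": 0,"gripper": -0.1}
    - {"dx": 0,"dy": -0.02,"dz": -0.55,"ax": 0,"ay": 0,"az": 0,"gripper": -0.1}
    - {"dx": 0,"dy": -0.02,"dz": -0.55,"ax": 0,"ay": 0,"az": 0,"gripper": -0.1}

```text
time: 7.05
eef_pos: [0.4254, -0.063, 0.1001]
tcp_rot: [0.972, -0.235, -0.001, -0.0]
contact_force: [-0.5, -0.7, -0.0]
opening: 0.452
finger_force: 0.0
```

```bash
python3 st.py
```

```text
7.05 pos [ 0.4254 -0.063   0.1001] yang -117.18 F [-0.5 -0.7 -0. ] T [ 0.01  0.02 -0.01] op 0.452 0.0 [-0.38 -0.07  2.28 -0.    0.93  1.66]
```

Emit:
jog_arm:
  increments:
    - {"dx": 0,"dy": 0,"dz": 0,"ax": 0,"ay": 0,"az": 0,"gripper": -0.5}
    - {"dx": 0,"dy": 0,"dz": 0,"ax": 0,"ay": 0,"az": 0,"gripper": -1}
    - {"dx": 0,"dy": 0,"dz": 0,"ax": 0,"ay": 0,"az": 0,"gripper": -1}
    - {"dx": 0,"dy": 0,"dz": 0,"ax": 0,"ay": 0,"az": 0,"gripper": -1}
    - {"dx": 0,"dy": 0,"dz": 0,"ax": 0,"ay": 0,"az": 0,"gripper": -1}
  force: 35

```text
time: 7.55
eef_pos: [0.4271, -0.0617, 0.1016]
tcp_rot: [0.972, -0.234, 0.002, -0.001]
contact_force: [3.6, 5.6, -0.1]
opening: 0.182
finger_force: 34.3
```

```bash
python3 st.py
```

```text
7.55 pos [ 0.4271 -0.0617  0.1016] yang -117.06 F [ 3.6  5.6 -0.1] T [ 0.74 -0.36  0.36] op 0.182 34.3 [-0.38 -0.07  2.27  0.    0.93  1.66]
```

Emit:
jog_arm:
  increments:
    - {"dx": 0.01,"dy": 0,"dz": 0.075,"ax": 0,"ay": 0,"az": 0,"gripper": -1}
    - {"dx": 0.03,"dy": 0,"dz": 0.149,"ax": 0,"ay": 0,"az": 0,"gripper": -1}
    - {"dx": 0.047,"dy": -0.008,"dz": 0.222,"ax": 0,"ay": 0,"az": 0,"gripper": -1}
    - {"dx": 0.066,"dy": -0.018,"dz": 0.295,"ax": 0,"ay": 0,"az": 0,"gripper": -1}
    - {"dx": 0.066,"dy": -0.018,"dz": 0.295,"ax": 0,"ay": 0,"az": 0,"gripper": -1}

```text
time: 8.05
eef_pos: [0.4341, -0.065, 0.1368]
tcp_rot: [0.972, -0.234, 0.001, 0.0]
contact_force: [1.4, -1.2, -5.0]
opening: 0.179
finger_force: 35.2
```

```bash
python3 st.py
```

```text
8.05 pos [ 0.4341 -0.065   0.1368] yang -117.08 F [ 1.4 -1.2 -5. ] T [-0.06 -0.19  0.47] op 0.179 35.2 [-0.38 -0.11  2.24 -0.    1.01  1.66]
```

Emit:
jog_arm:
  increments:
    - {"dx": 0.022,"dy": -0.011,"dz": 0.071,"ax": 0,"ay": 0,"az": 0,"gripper": -1}
    - {"dx": 0.047,"dy": -0.023,"dz": 0.141,"ax": 0,"ay": 0,"az": 0,"gripper": -1}
    - {"dx": 0.075,"dy": -0.037,"dz": 0.209,"ax": 0,"ay": 0,"az": 0,"gripper": -1}
    - {"dx": 0.107,"dy": -0.053,"dz": 0.277,"ax": 0,"ay": 0,"az": 0,"gripper": -1}
    - {"dx": 0.141,"dy": -0.07,"dz": 0.342,"ax": 0,"ay": 0,"az": 0,"gripper": -1}
    - {"dx": 0.178,"dy": -0.089,"dz": 0.404,"ax": 0,"ay": 0,"az": 0,"gripper": -1}
    - {"dx": 0.218,"dy": -0.108,"dz": 0.465,"ax": 0,"ay": 0,"az": 0,"gripper": -1}
    - {"dx": 0.26,"dy": -0.13,"dz": 0.523,"ax": 0,"ay": 0,"az": 0,"gripper": -1}
    - {"dx": 0.306,"dy": -0.152,"dz": 0.579,"ax": 0,"ay": 0,"az": 0,"gripper": -1}
    - {"dx": 0.354,"dy": -0.176,"dz": 0.633,"ax": 0,"ay": 0,"az": 0,"gripper": -1}

```text
time: 9.05
eef_pos: [0.4761, -0.0855, 0.2117]
tcp_rot: [0.972, -0.234, -0.001, -0.0]
contact_force: [2.3, 0.5, -8.3]
opening: 0.183
finger_force: 34.2
```

```bash
python3 st.py
```

```text
9.05 pos [ 0.4761 -0.0855  0.2117] yang -117.11 F [ 2.3  0.5 -8.3] T [ 0.32 -0.04  0.39] op 0.183 34.2 [-0.39 -0.1   2.08  0.    1.17  1.66]
```

Emit:
jog_arm:
  increments:
    - {"dx": 0.05,"dy": -0.025,"dz": 0.051,"ax": 0,"ay": 0,"az": 0,"gripper": -1}
    - {"dx": 0.102,"dy": -0.051,"dz": 0.098,"ax": 0,"ay": 0,"az": 0,"gripper": -1}
    - {"dx": 0.157,"dy": -0.078,"dz": 0.143,"ax": 0,"ay": 0,"az": 0,"gripper": -1}
    - {"dx": 0.213,"dy": -0.106,"dz": 0.185,"ax": 0,"ay": 0,"az": 0,"gripper": -1}
    - {"dx": 0.213,"dy": -0.106,"dz": 0.185,"ax": 0,"ay": 0,"az": 0,"gripper": -1}
    - {"dx": 0.213,"dy": -0.106,"dz": 0.185,"ax": 0,"ay": 0,"az": 0,"gripper": -1}
    - {"dx": 0.213,"dy": -0.106,"dz": 0.185,"ax": 0,"ay": 0,"az": 0,"gripper": -1}
    - {"dx": 0.213,"dy": -0.106,"dz": 0.185,"ax": 0,"ay": 0,"az": 0,"gripper": -1}
    - {"dx": 0.213,"dy": -0.106,"dz": 0.185,"ax": 0,"ay": 0,"az": 0,"gripper": -1}

```text
time: 9.95
eef_pos: [0.5022, -0.0983, 0.2341]
tcp_rot: [0.972, -0.234, 0.001, -0.0]
contact_force: [3.2, 3.7, -4.8]
opening: 0.18
finger_force: 35.3
```

```bash
python3 st.py
python3 - <<'E'
from h import *
d,P=cam('top','t5.png')
cv2.imwrite('pics/c5.png',cv2.resize(d['frame'][80:310,200:420],None,fx=2.5,fy=2.5,interpolation=cv2.INTER_CUBIC))
E
```

```text
9.95 pos [ 0.5022 -0.0983  0.2341] yang -117.12 F [ 3.2  3.7 -4.8] T [ 0.68 -0.74  0.37] op 0.18 35.3 [-0.39 -0.06  2.    0.    1.2   1.65]
```

View pics/c5.png

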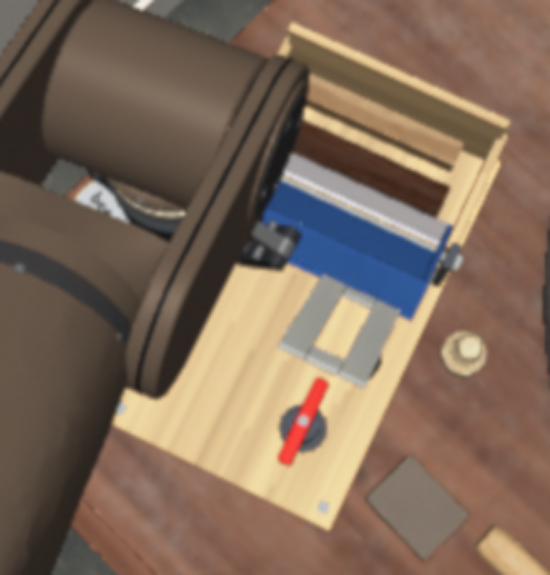

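Both blanks are in the bin: pale around (400,120), dark around (380,165). Lowering along the same arc.

Emit:
jog_arm:
  increments:
    - {"dx": -0.056,"dy": 0.028,"dz": -0.042,"ax": 0,"ay": 0,"az": 0,"gripper": -1}
    - {"dx": -0.111,"dy": 0.055,"dz": -0.087,"ax": 0,"ay": 0,"az": 0,"gripper": -1}
    - {"dx": -0.163,"dy": 0.081,"dz": -0.134,"ax": 0,"ay": 0,"az": 0,"gripper": -1}
    - {"dx": -0.213,"dy": 0.106,"dz": -0.185,"ax": 0,"ay": 0,"az": 0,"gripper": -1}
    - {"dx": -0.261,"dy": 0.13,"dz": -0.239,"ax": 0,"ay": 0,"az": 0,"gripper": -1}
    - {"dx": -0.307,"dy": 0.152,"dz": -0.295,"ax": 0,"ay": 0,"az": 0,"gripper": -1}
    - {"dx": -0.349,"dy": 0.174,"dz": -0.353,"ax": 0,"ay": 0,"az": 0,"gripper": -1}
    - {"dx": -0.389,"dy": 0.193,"dz": -0.414,"ax": 0,"ay": 0,"az": 0,"gripper": -1}
    - {"dx": -0.426,"dy": 0.212,"dz": -0.476,"ax": 0,"ay": 0,"az": 0,"gripper": -1}
    - {"dx": -0.46,"dy": 0.229,"dz": -0.541,"ax": 0,"ay": 0,"az": 0,"gripper": -1}

```text
time: 11.0
eef_pos: [0.4453, -0.0705, 0.1681]
tcp_rot: [0.972, -0.234, -0.001, -0.0]
contact_force: [-0.1, 5.5, 2.7]
opening: 0.183
finger_force: 35.9
```

```bash
python3 st.py
```

```text
11.0 pos [ 0.4453 -0.0705  0.1681] yang -117.09 F [-0.1  5.5  2.7] T [ 0.66 -0.28  0.45] op 0.183 35.9 [-0.38 -0.13  2.19 -0.    1.08  1.66]
```

Emit:
jog_arm:
  increments:
    - {"dx": -0.032,"dy": 0.016,"dz": -0.068,"ax": 0,"ay": 0,"az": 0,"gripper": -1}
    - {"dx": -0.06,"dy": 0.03,"dz": -0.136,"ax": 0,"ay": 0,"az": 0,"gripper": -1}
    - {"dx": -0.085,"dy": 0.042,"dz": -0.206,"ax": 0,"ay": 0,"az": 0,"gripper": -1}
    - {"dx": -0.107,"dy": 0.053,"dz": -0.277,"ax": 0,"ay": 0,"az": 0,"gripper": -1}
    - {"dx": -0.126,"dy": 0.062,"dz": -0.35,"ax": 0,"ay": 0,"az": 0,"gripper": -1}
    - {"dx": -0.135,"dy": 0.067,"dz": -0.387,"ax": 0,"ay": 0,"az": 0,"gripper": -1}
    - {"dx": -0.143,"dy": 0.07,"dz": -0.423,"ax": 0,"ay": 0,"az": 0,"gripper": -1}
    - {"dx": -0.143,"dy": 0.07,"dz": -0.423,"ax": 0,"ay": 0,"az": 0,"gripper": -1}

```text
time: 11.8
eef_pos: [0.4282, -0.0622, 0.1169]
tcp_rot: [0.972, -0.234, -0.001, -0.0]
contact_force: [-0.7, 5.6, -0.2]
opening: 0.181
finger_force: 35.4
```

```bash
python3 st.py
```

```text
11.8 pos [ 0.4282 -0.0622  0.1169] yang -117.1 F [-0.7  5.6 -0.2] T [ 0.7  -0.15  0.46] op 0.181 35.4 [-0.38 -0.09  2.26 -0.    0.97  1.66]
```

Emit:
jog_arm:
  increments:
    - {"dx": -0.005,"dy": 0.002,"dz": -0.03,"ax": 0,"ay": 0,"az": 0,"gripper": -1}
    - {"dx": -0.01,"dy": 0.004,"dz": -0.06,"ax": 0,"ay": 0,"az": 0,"gripper": -1}
    - {"dx": -0.013,"dy": 0.005,"dz": -0.09,"ax": 0,"ay": 0,"az": 0,"gripper": -1}
    - {"dx": -0.017,"dy": 0.006,"dz": -0.11,"ax": 0,"ay": 0,"az": 0,"gripper": -1}
    - {"dx": -0.017,"dy": 0.006,"dz": -0.125,"ax": 0,"ay": 0,"az": 0,"gripper": -1}
    - {"dx": -0.017,"dy": 0.006,"dz": -0.125,"ax": 0,"ay": 0,"az": 0,"gripper": -1}

```text
time: 12.4
eef_pos: [0.4265, -0.0613, 0.1043]
tcp_rot: [0.972, -0.234, -0.002, -0.0]
contact_force: [-8.3, 9.1, 13.5]
opening: 0.178
finger_force: 36.9
```

```bash
python3 st.py
```

```text
12.4 pos [ 0.4265 -0.0613  0.1043] yang -117.08 F [-8.3  9.1 13.5] T [1.24 0.83 0.46] op 0.178 36.9 [-0.38 -0.07  2.27  0.    0.95  1.66]
```

Emit:
jog_arm:
  increments:
    - {"dx": 0,"dy": 0,"dz": -0.01,"ax": 0,"ay": 0,"az": 0,"gripper": -1}
    - {"dx": 0,"dy": 0,"dz": -0.015,"ax": 0,"ay": 0,"az": 0,"gripper": -1}
    - {"dx": 0,"dy": 0,"dz": -0.015,"ax": 0,"ay": 0,"az": 0,"gripper": -1}

```text
time: 12.7
eef_pos: [0.4266, -0.0613, 0.1041]
tcp_rot: [0.972, -0.234, -0.003, -0.0]
contact_force: [-12.6, 9.9, 24.1]
opening: 0.179
finger_force: 38.2
```

```bash
python3 st.py
```

```text
12.7 pos [ 0.4266 -0.0613  0.1041] yang -117.06 F [-12.6   9.9  24.1] T [1.37 1.68 0.45] op 0.179 38.2 [-0.38 -0.07  2.27 -0.    0.95  1.66]
```

It has bottomed out. I'll ease off the downward push, release, and rise to look.

Emit:
jog_arm:
  increments:
    - {"dx": 0,"dy": 0,"dz": 0.02,"ax": 0,"ay": 0,"az": 0,"gripper": -1}
    - {"dx": 0,"dy": 0,"dz": 0.02,"ax": 0,"ay": 0,"az": 0,"gripper": -0.5}
    - {"dx": 0,"dy": 0,"dz": 0.02,"ax": 0,"ay": 0,"az": 0,"gripper": -0.1}
    - {"dx": 0,"dy": 0,"dz": 0.02,"ax": 0,"ay": 0,"az": 0,"gripper": -0.1}
    - {"dx": 0,"dy": 0,"dz": 0.3,"ax": 0,"ay": 0,"az": 0,"gripper": -0.1}
    - {"dx": 0,"dy": 0,"dz": 0.6,"ax": 0,"ay": 0,"az": 0,"gripper": -0.1}
    - {"dx": 0,"dy": 0,"dz": 0.6,"ax": 0,"ay": 0,"az": 0,"gripper": -0.1}

```text
time: 13.4
eef_pos: [0.4304, -0.0635, 0.1783]
tcp_rot: [0.972, -0.235, 0.005, 0.001]
contact_force: [-0.1, -0.3, 0.5]
opening: 0.452
finger_force: 0.0
```

```bash
python3 st.py
python3 - <<'E'
from h import *
d,P=cam('top','t6.png')
cv2.imwrite('pics/c6.png',cv2.resize(d['frame'][80:310,200:420],None,fx=2.5,fy=2.5,interpolation=cv2.INTER_CUBIC))
f=d['frame'].astype(int);m=(f[...,2]>140)&(f[...,1]<70)&(f[...,0]<70)&(P[...,2]>.085)&(P[...,2]<.1);m[:,:225]=0;m[:,410:]=0
Q=P[m];x=Q[:,:2]-Q[:,:2].mean(0);w,V=np.linalg.eigh(x.T@x);v=V[:,1]
print('bar',Q.mean(0),np.degrees(np.arctan2(v[1],v[0])))
a=np.load('top1.npz')['P']
for u,v in((300,265),(327,270),(333,228),(314,223),(319,276),(305,258),(340,225)):print(u,v,P[v,u].round(4),a[v,u].round(4))
E
```

```text
13.4 pos [ 0.4304 -0.0635  0.1783] yang -117.15 F [-0.1 -0.3  0.5] T [-0.02 -0.03  0.06] op 0.452 0.0 [-0.38 -0.19  2.22 -0.    1.1   1.66]
bar [ 0.39284762 -0.1626975   0.09400136] 153.85719530103395
300 265 [ 0.3626 -0.1227  0.075 ] [ 0.3625 -0.1227  0.0752]
327 270 [ 0.3528 -0.1737  0.0774] [ 0.3528 -0.1737  0.0766]
333 228 [ 0.4322 -0.186   0.0778] [ 0.4323 -0.186   0.0769]
314 223 [ 0.4507 -0.1489  0.0128] [ 0.4505 -0.1489  0.0147]
319 276 [ 0.3417 -0.1586  0.0763] [ 0.3417 -0.1586  0.0786]
305 258 [ 0.3756 -0.1322  0.0756] [ 0.3756 -0.1322  0.0766]
340 225 [ 0.4347 -0.1983  0.1028] [ 0.4348 -0.1983  0.1022]
```

View pics/c6.png

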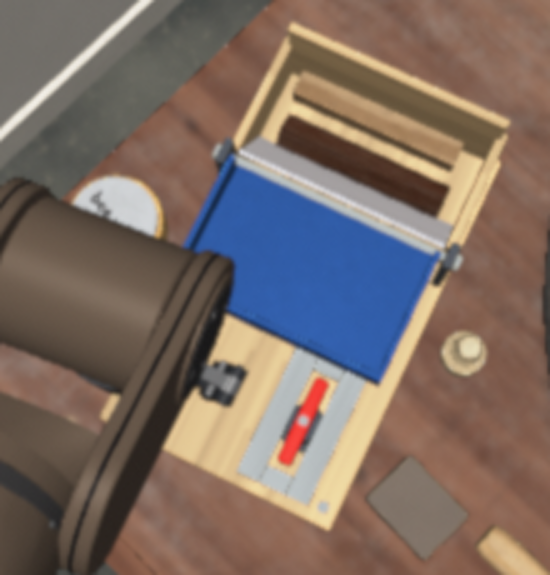

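The tray is back down, with tongue depth the same as before, and the T-head is through the slot. Both blanks lie in the bin. Moving back to the bar.

Emit:
jog_arm:
  increments:
    - {"dx": -0.1,"dy": -0.27,"dz": -0.05,"ax": 0,"ay": 0,"az": 0.01,"gripper": -0.2}
    - {"dx": -0.2,"dy": -0.54,"dz": -0.1,"ax": 0,"ay": 0,"az": 0.01,"gripper": -0.2}
    - {"dx": -0.315,"dy": -0.816,"dz": -0.1,"ax": 0,"ay": 0,"az": 0.01,"gripper": -0.2}
    - {"dx": -0.315,"dy": -0.816,"dz": -0.1,"ax": 0,"ay": 0,"az": 0.01,"gripper": -0.2}
    - {"dx": -0.315,"dy": -0.816,"dz": -0.1,"ax": 0,"ay": 0,"az": 0.01,"gripper": -0.2}
    - {"dx": -0.315,"dy": -0.816,"dz": -0.1,"ax": 0,"ay": 0,"az": 0.01,"gripper": -0.2}
  force: 20

```text
time: 14.05
eef_pos: [0.3891, -0.1591, 0.1603]
tcp_rot: [0.974, -0.227, -0.001, -0.0]
contact_force: [0.4, 0.8, -0.4]
opening: 0.401
finger_force: 0.0
```

```bash
python3 st.py
```

```text
14.05 pos [ 0.3891 -0.1591  0.1603] yang -116.2 F [ 0.4  0.8 -0.4] T [ 0.   -0.01 -0.02] op 0.401 0.0 [-0.63 -0.19  2.26  0.    1.08  1.4 ]
```

Emit:
jog_arm:
  increments:
    - {"dx": 0.029,"dy": -0.019,"dz": -0.1,"ax": 0,"ay": 0,"az": 0,"gripper": -0.2}
    - {"dx": 0.029,"dy": -0.019,"dz": -0.28,"ax": 0,"ay": 0,"az": 0,"gripper": -0.2}
    - {"dx": 0.029,"dy": -0.019,"dz": -0.44,"ax": 0,"ay": 0,"az": 0,"gripper": -0.2}
    - {"dx": 0.029,"dy": -0.019,"dz": -0.44,"ax": 0,"ay": 0,"az": 0,"gripper": -0.2}
    - {"dx": 0.029,"dy": -0.019,"dz": -0.44,"ax": 0,"ay": 0,"az": 0,"gripper": -0.2}

```text
time: 14.55
eef_pos: [0.3929, -0.1613, 0.1078]
tcp_rot: [0.974, -0.226, -0.001, -0.0]
contact_force: [-0.5, -0.5, 0.3]
opening: 0.398
finger_force: 0.0
```

```bash
python3 st.py
```

```text
14.55 pos [ 0.3929 -0.1613  0.1078] yang -116.14 F [-0.5 -0.5  0.3] T [-0.02  0.   -0.  ] op 0.398 0.0 [-0.63 -0.09  2.28  0.    0.95  1.4 ]
```

Emit:
jog_arm:
  increments:
    - {"dx": 0,"dy": 0,"dz": 0,"ax": 0,"ay": 0,"az": 0,"gripper": -0.5}
    - {"dx": 0,"dy": 0,"dz": 0,"ax": 0,"ay": 0,"az": 0,"gripper": -0.7}
    - {"dx": 0,"dy": 0,"dz": 0,"ax": 0,"ay": 0,"az": 0,"gripper": -1}
    - {"dx": 0,"dy": 0,"dz": 0,"ax": 0,"ay": 0,"az": 0,"gripper": -1}
    - {"dx": 0,"dy": 0,"dz": 0,"ax": 0,"ay": 0,"az": 0,"gripper": -1}
    - {"dx": 0,"dy": 0,"dz": 0,"ax": 0,"ay": 0,"az": 0,"gripper": -1}

```text
time: 15.15
eef_pos: [0.3937, -0.1623, 0.1095]
tcp_rot: [0.974, -0.227, 0.001, -0.0]
contact_force: [0.6, 3.7, 5.3]
opening: 0.129
finger_force: 22.9
```

```bash
python3 st.py
```

```text
15.15 pos [ 0.3937 -0.1623  0.1095] yang -116.23 F [0.6 3.7 5.3] T [ 0.5  -0.16  0.07] op 0.129 22.9 [-0.63 -0.1   2.28  0.    0.95  1.4 ]
```

Emit:
jog_arm:
  increments:
    - {"dx": 0,"dy": 0,"dz": 0,"ax": 0,"ay": 0,"az": 0.09,"gripper": -1}
    - {"dx": 0,"dy": 0,"dz": 0,"ax": 0,"ay": 0,"az": 0.18,"gripper": -1}
    - {"dx": 0,"dy": 0,"dz": 0,"ax": 0,"ay": 0,"az": 0.27,"gripper": -1}
    - {"dx": 0,"dy": 0,"dz": 0,"ax": 0,"ay": 0,"az": 0.36,"gripper": -1}
    - {"dx": 0,"dy": 0,"dz": 0,"ax": 0,"ay": 0,"az": 0.45,"gripper": -1}
    - {"dx": 0,"dy": 0,"dz": 0,"ax": 0,"ay": 0,"az": 0.5,"gripper": -1}
    - {"dx": 0,"dy": 0,"dz": 0,"ax": 0,"ay": 0,"az": 0.5,"gripper": -1}

```text
time: 15.85
eef_pos: [0.3938, -0.1612, 0.1094]
tcp_rot: [0.987, 0.163, 0.001, -0.001]
contact_force: [3.1, 6.0, 7.3]
opening: 0.13
finger_force: 23.1
```

```bash
python3 st.py
```

```text
15.85 pos [ 0.3938 -0.1612  0.1094] yang -71.22 F [3.1 6.  7.3] T [ 1.16 -0.28  0.04] op 0.13 23.1 [-0.63 -0.1   2.28  0.    0.95  0.61]
```

Emit:
jog_arm:
  increments:
    - {"dx": 0,"dy": 0,"dz": 0,"ax": 0,"ay": 0,"az": 0.09,"gripper": -1}
    - {"dx": 0,"dy": 0,"dz": 0,"ax": 0,"ay": 0,"az": 0.18,"gripper": -1}
    - {"dx": 0,"dy": 0,"dz": 0,"ax": 0,"ay": 0,"az": 0.27,"gripper": -1}
    - {"dx": 0,"dy": 0,"dz": 0,"ax": 0,"ay": 0,"az": 0.36,"gripper": -1}
    - {"dx": 0,"dy": 0,"dz": 0,"ax": 0,"ay": 0,"az": 0.44,"gripper": -1}
    - {"dx": 0,"dy": 0,"dz": 0,"ax": 0,"ay": 0,"az": 0.48,"gripper": -1}
    - {"dx": 0,"dy": 0,"dz": 0,"ax": 0,"ay": 0,"az": 0.48,"gripper": -1}

```text
time: 16.55
eef_pos: [0.3932, -0.1605, 0.1094]
tcp_rot: [0.857, 0.515, 0.001, -0.002]
contact_force: [-0.9, 9.4, 11.1]
opening: 0.132
finger_force: 23.5
```

```bash
python3 st.py
```

```text
16.55 pos [ 0.3932 -0.1605  0.1094] yang -28.03 F [-0.9  9.4 11.1] T [1.63 0.1  0.03] op 0.132 23.5 [-0.63 -0.1   2.28  0.    0.96 -0.14]
```

Emit:
jog_arm:
  increments:
    - {"dx": 0,"dy": 0,"dz": 0,"ax": 0,"ay": 0,"az": 0.02,"gripper": -1}
    - {"dx": 0,"dy": 0,"dz": 0,"ax": 0,"ay": 0,"az": 0.035,"gripper": -1}
    - {"dx": 0,"dy": 0,"dz": 0,"ax": 0,"ay": 0,"az": 0.035,"gripper": -1}

```text
time: 16.85
eef_pos: [0.3931, -0.1604, 0.1094]
tcp_rot: [0.844, 0.537, 0.001, -0.002]
contact_force: [-1.1, 9.9, 10.5]
opening: 0.128
finger_force: 23.9
```

```bash
python3 st.py
```

```text
16.85 pos [ 0.3931 -0.1604  0.1094] yang -25.03 F [-1.1  9.9 10.5] T [ 1.51  0.23 -0.38] op 0.128 23.9 [-0.63 -0.1   2.28  0.01  0.96 -0.2 ]
```

Emit:
jog_arm:
  increments:
    - {"dx": 0,"dy": 0,"dz": 0,"ax": 0,"ay": 0,"az": 0.01,"gripper": -1}
    - {"dx": 0,"dy": 0,"dz": 0,"ax": 0,"ay": 0,"az": 0.015,"gripper": -1}
    - {"dx": 0,"dy": 0,"dz": 0,"ax": 0,"ay": 0,"az": 0.015,"gripper": -1}

```text
time: 17.15
eef_pos: [0.3931, -0.1605, 0.1094]
tcp_rot: [0.838, 0.546, 0.002, -0.002]
contact_force: [-0.1, 9.6, 11.2]
opening: 0.133
finger_force: 27.9
```

```bash
python3 st.py
```

```text
17.15 pos [ 0.3931 -0.1605  0.1094] yang -23.769999999999996 F [-0.1  9.6 11.2] T [ 1.53  0.22 -0.54] op 0.133 27.9 [-0.63 -0.1   2.28  0.01  0.96 -0.22]
```

At the locked stop (torque -0.54). Releasing and retreating clear.

Emit:
jog_arm:
  increments:
    - {"dx": 0,"dy": 0,"dz": 0,"ax": 0,"ay": 0,"az": -0.005,"gripper": -0.8}
    - {"dx": 0,"dy": 0,"dz": 0,"ax": 0,"ay": 0,"az": -0.005,"gripper": -0.5}
    - {"dx": 0,"dy": 0,"dz": 0,"ax": 0,"ay": 0,"az": -0.005,"gripper": -0.2}
    - {"dx": 0,"dy": 0,"dz": 0,"ax": 0,"ay": 0,"az": -0.005,"gripper": -0.2}
    - {"dx": 0,"dy": 0,"dz": 0.3,"ax": 0,"ay": 0,"az": -0.005,"gripper": -0.2}
    - {"dx": 0,"dy": 0,"dz": 0.6,"ax": 0,"ay": 0,"az": -0.005,"gripper": -0.2}
    - {"dx": 0,"dy": 0,"dz": 1,"ax": 0,"ay": 0,"az": -0.005,"gripper": -0.2}
    - {"dx": 0,"dy": 0,"dz": 1,"ax": 0,"ay": 0,"az": -0.005,"gripper": -0.2}

```text
time: 17.95
eef_pos: [0.3959, -0.1645, 0.2355]
tcp_rot: [0.838, 0.545, 0.002, 0.007]
contact_force: [0.2, -0.6, 0.5]
opening: 0.4
finger_force: 0.0
```

Emit:
jog_arm:
  increments:
    - {"dx": -0.1,"dy": -0.33,"dz": 0,"ax": 0,"ay": 0,"az": 0,"gripper": 0}
    - {"dx": -0.2,"dy": -0.67,"dz": 0.1,"ax": 0,"ay": 0,"az": 0,"gripper": 0}
    - {"dx": -0.3,"dy": -1,"dz": 0.2,"ax": 0,"ay": 0,"az": 0,"gripper": 0}

```text
time: 18.25
eef_pos: [0.3559, -0.283, 0.2515]
tcp_rot: [0.838, 0.545, -0.0, -0.001]
contact_force: [-0.1, -0.2, 0.2]
opening: 0.498
finger_force: 0.0
```

Emit:
jog_arm:
  increments:
    - {"dx": -0.1,"dy": -0.33,"dz": 0,"ax": 0,"ay": 0,"az": 0,"gripper": 0}
    - {"dx": -0.2,"dy": -0.67,"dz": 0,"ax": 0,"ay": 0,"az": 0,"gripper": 0}
    - {"dx": -0.3,"dy": -1,"dz": 0,"ax": 0,"ay": 0,"az": 0,"gripper": 0}

```text
time: 18.55
eef_pos: [0.3197, -0.4037, 0.2514]
tcp_rot: [0.839, 0.545, -0.0, -0.0]
contact_force: [-0.3, 0.5, -0.4]
opening: 0.501
finger_force: 0.0
```

Emit:
jog_arm:
  increments:
    - {"dx": -0.1,"dy": -0.33,"dz": 0,"ax": 0,"ay": 0,"az": 0,"gripper": 0}
    - {"dx": -0.2,"dy": -0.67,"dz": 0,"ax": 0,"ay": 0,"az": 0,"gripper": 0}
    - {"dx": -0.3,"dy": -1,"dz": 0,"ax": 0,"ay": 0,"az": 0,"gripper": 0}
    - {"dx": -0.3,"dy": -1,"dz": 0,"ax": 0,"ay": 0,"az": 0,"gripper": 0}
    - {"dx": -0.3,"dy": -1,"dz": 0,"ax": 0,"ay": 0,"az": 0,"gripper": 0}
    - {"dx": -0.3,"dy": -1,"dz": 0,"ax": 0,"ay": 0,"az": 0,"gripper": 0}

```text
time: 19.15
eef_pos: [0.285, -0.521, 0.2515]
tcp_rot: [0.838, 0.545, 0.0, -0.001]
contact_force: [-0.5, 0.6, 0.2]
opening: 0.505
finger_force: 0.0
```

```bash
python3 st.py
python3 - <<'E'
from h import *
d,P=cam('top','t7.png')
cv2.imwrite('pics/c7.png',cv2.resize(d['frame'][80:310,200:420],None,fx=2.5,fy=2.5,interpolation=cv2.INTER_CUBIC))
f=d['frame'].astype(int);m=(f[...,2]>140)&(f[...,1]<70)&(f[...,0]<70)&(P[...,2]>.085)&(P[...,2]<.1);m[:,:225]=0;m[:,410:]=0
Q=P[m];x=Q[:,:2]-Q[:,:2].mean(0);w,V=np.linalg.eigh(x.T@x);v=V[:,1]
print('bar',Q.mean(0),np.degrees(np.arctan2(v[1],v[0])))
E
```

```text
19.15 pos [ 0.285  -0.521   0.2515] yang -23.939999999999998 F [-0.5  0.6  0.2] T [-0.02 -0.04 -0.01] op 0.505 0.0 [-1.24  0.11  1.79  0.    1.24 -0.82]
bar [ 0.39254347 -0.16238882  0.09406253] 63.745750029567176
```

View pics/c7.png

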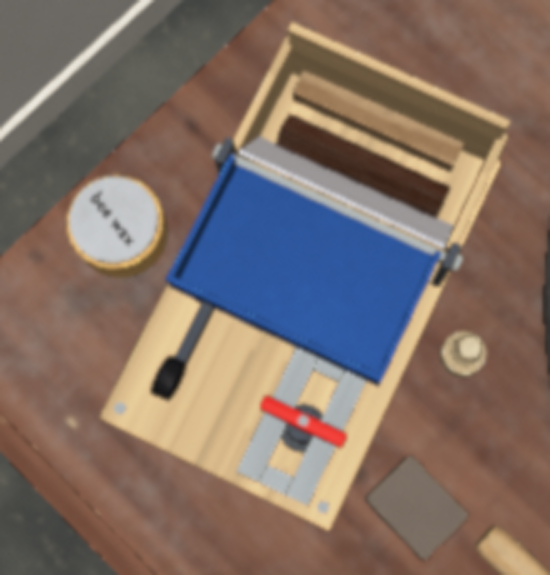

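The bar lies square across the slot at (303,420): 63.7° in the world frame, 89.9° from the free position. The tray is down, both blanks are in the bin, and the tin, block and turned top have not moved.

```bash
python3 -c "
from plant import job
print(job.sign_off())"
```

```text
the job is handed in; nothing more can be done
None
```

The job is done and handed in at about 19 s: both blanks are in the bin, the tray is fully down and locked with the T-head square across the slot, the gripper is clear, and the things standing round it were left alone.

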